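# Uncouple the spent filter cartridge from the air outlet

### The job

Take the orange filter cartridge out of the quick coupling on the air outlet: press the coupling's blue-flanged spring sleeve down fully home but gently, hold it there while you pinch the cartridge and draw it straight up out of the coupling, and let the sleeve spring back up. Then stand the cartridge nipple-down and upright, fully home, in the hole of the white parking stand. Do not tug at a cartridge that is still locked, do not ram anything, and leave the beaker, wash bottle and petri dish where they are.

Things in the scene. Friction and masses are not known exactly. Their poses are not given: they have to be found in the camera images.
- cartridge_center (a point): Axis point of the loose filter cartridge, 60 mm above its lower tip; z up along it. Steel nipple 16 mm dia. from tip to 42 mm, chamfered, 8 mm long locking groove starting at 12 mm; above it the orange barrel, 26 mm dia., 42 to 82 mm, white band and low cap (top 85 mm). About 90 g. Starts upright, locked in the coupling, tip on the socket floor. Pinch it low on the barrel.
- outlet_mouth (a point): Centre of the upper rim of the fixed brass coupling body (22 mm outside dia.), 67 mm above the bench on the outlet's vertical axis; socket floor 22 mm below. Round it slides the steel sleeve with a flat blue thumb flange (rubber-bushed): outside 64 mm dia., inside 29 mm, 6 mm thick, top face 83 mm above the bench at rest, but up to 5 mm higher or lower from unit to unit: find it by touch.
- outlet: The fixed air outlet: grey block 90 x 80 mm, 42 mm high, on a dark foot 116 x 92 mm, brass feed stub on its +x side; origin at the centre of its underside. With 30 to 40 mm between the fingers they straddle the barrel and their tips land on the flange; they can close on the barrel while pressing. More than 25 N from the fingers, or between cartridge and outlet, damages it.
- sleeve (a joint): Sleeve travel in m: 0 up (locked), 0.010 pressed straight down on its stop. Spring about 4 N at first, 9 N at the stop; then the flange's bush yields 1 mm per 20 N. The pawls free the nipple only beyond 0.0082 and lock again if the sleeve rises past that before the nipple has risen 1 mm; after that the nipple keeps them open until it is out, then the sleeve springs up by itself.
- stand_hole0 (a point): Centre of the mouth of the hole in the fixed white parking stand (70 x 70 x 30 mm block), 30 mm above the bench. Hole 18 mm dia. with 2 mm chamfer, 18 mm deep: a cartridge fully home has its cartridge_center 42 mm above this point. More than 25 N of cartridge on stand is ramming.
- beaker: small clear beaker, 52 mm wide, 65 mm high, a bystander; origin at the centre of its underside
- wash_bottle: white wash bottle with red cap and bent spout, 66 x 93 x 182 mm, a bystander; origin at the centre of its underside
- petri_dish: flat clear petri dish, 57 mm wide, 12 mm high, a bystander; origin at the centre of its underside
There are look-alikes about, which are no part of the job. What is shaped like the part that bears cartridge_center but green or yellow is not meant.

How it is judged:
By the outcome, as a careful person would: the job done as asked, in the order asked, and still so for the second after the job is handed in, with the robot touching nothing.
It also fails if it takes over 45 s, if anything falls off the work surface, if the arm or the gripper's body presses on something with over 40 N, if the wrist force passes 120 N, or if a joint passes its speed limit or range.

### The arm

A 6-joint arm with a two-finger parallel gripper is mounted at the origin on a cart in front of the work surface, level with it; the furniture and walls round the work are solid. World frame = base frame: x ahead of the robot, y to its left, z up, the work surface at z = 0. Lengths are in mm, angles in rad, forces in N, time in s.
With the tool pointing down it reaches from about 275 to 975 mm from the base axis. Payload 8.4 kg.
Tool frame: the origin (TCP) lies on the centre line of the jaws, within the pads' length; the fingertips stand 22 mm ahead of it and the grasp point (between the pads) lies 3 mm ahead of it; z points along the fingers, y is the line along which they close (so a half turn about z gives the same grasp; the last joint's range is limited). The gripper opens to 92 mm and grips with 3 to 60 N. Pads are 20 mm wide; open, the fingers measure 128 mm over their backs; the gripper's body (75 mm by 189 mm) begins 69 mm behind the grasp point.
Start: joints at [1.195, 0.353, 1.633, -0, 1.155, -0.002], TCP at [228.221, 581.845, 236.583] pointing down, gripper open.
Joint ranges: [-2.63, 2.63], [-0.92, 2.1], [0.06, 2.66], [-1.3, 4.44], [0, 2.69], [-3.02, 3.02]. Speed limits (rad/s): [2.22, 2.22, 2.79, 3.14, 3.14, 3.14].

### API

Orientations are given as a rotation vector (axis times angle).
In Python, from cell import ctrl, imaging gives the robot as it stands.
- The arm moves only by the tool apply_moves, never from a script. Its argument "moves" is a list of rows, each a list of 7 numbers: the shift along the tool's x, y, z in m, then the turn, a rotation vector about the tool's x, y, z in units of 10 degrees (1.0 is 10 degrees), then the opening, from 0 (shut) to 1 (fully open). In form: [[tx, ty, tz, wx, wy, wz, fingers], ...]. A call has 1 to 20 rows; each row shifts and turns the commanded pose from where the row before left it, along the tool's axes as they then stand; what a row does not reach is not made up. A row lasts 1/8 s, in which the tool goes at most 62.5 mm and 10.7 degrees, less where a joint would pass 70% of its speed; a pose out of reach is approached as far as the arm can. A call with a gripper value outside its range is refused whole. The fingers move at their own pace and stop on an object; "force" is the grip in N (left out, the last holds). Time passes only in rows, so rows that do not move let the fingers close. It gives the time, the measured TCP pose, the force, the opening and the grip force at its end, in the units of the state.
- ctrl.get_state(): the state, without advancing time (a new reading comes with each control period).
- imaging.get_image(name): name is "side" or "top"; returns a dict with "pixels" (480x640x3 uint8, red, green, blue), "mtx" (3x3 intrinsics, pixels), "D" ([k1, k2, p1, p2, k3] as OpenCV has them; the pictures are not rectified), "world_from_camera" (4x4, takes a point from camera to world coordinates). Camera axes: x right, y up, looking along -z (the intrinsics and any distortion apply to the point x, -y, -z); pixel columns grow to the right and rows downward; lengths in mm; the calibration is good to about 2 mm. A picture is of the moment at which its call begins. There is no depth.
- ctrl.finish_job(): hands the job in; it is judged then, once.
The state is a dict: "t": time; "joint_pos": joint angles; "qvel": joint speeds; "joint_torque": joint torques, N m; "eef_pos": TCP position; "orientation": TCP orientation; "ft_force": force on the tool from outside, world axes, zero at the start; "wrist_torque": the same for the moment, N m; "finger_gap": finger opening in mm; "grip_force": force on a finger pad.
Only numpy, scipy, OpenCV 4.12 (cv2) and the standard library are available. Lean on these libraries where they do the work, as an engineer would, in place of code of your own. Each camera call takes 0.05 s, during which the arm holds its last target. There are 200 camera calls.

## Working session

There is one attempt and no reset: what is moved stays moved. The work goes in short steps, Python scripts to look and compute and a tool call to move; the robot and the scene stay as the last step left them, time stands still between calls to the robot, and variables do not carry over. Pictures are saved under pics/ and viewed, at most 10 in all, crops included, and the job is handed in when it is done.

Besides the shell and the picture viewer there is one more tool, called after "Call:" by a JSON object that holds its "name" and its "arguments". apply_moves: Moves the arm, as the interface text tells. Its arguments: {"type":"object","properties":{"moves":{"type":"array","items":{"type":"array","items":{"type":"number"}}},"force":{"type":"number"}},"required":["moves"]}

```bash
mkdir -p pics; cat > h.py <<'E'
import numpy as np, cv2
from cell import ctrl, imaging
def get(n,f):
    d=imaging.get_image(n); cv2.imwrite(f,d["pixels"][:,:,::-1]); np.savez(n,**{k:np.array(d[k]) for k in("mtx","D","world_from_camera")}); return d
def ray(n,u,v):
    d=np.load(n+".npz"); p=cv2.undistortPoints(np.array([[[u,v]]],float),d["mtx"],d["D"])[0,0]
    T=d["world_from_camera"]; r=T[:3,:3]@np.array([p[0],-p[1],-1]); return T[:3,3],r
def atz(n,u,v,z):
    o,r=ray(n,u,v); return o+r*(z-o[2])/r[2]
def proj(n,P):
    d=np.load(n+".npz"); T=np.linalg.inv(d["world_from_camera"]); p=T[:3,:3]@np.array(P,float)+T[:3,3]
    return cv2.projectPoints(np.array([[p[0],-p[1],-p[2]]]),np.zeros(3),np.zeros(3),d["mtx"],d["D"])[0].ravel()
E
python3 - <<'E'
from h import *
for n in("top","side"):
    d=get(n,f"pics/{n}0.png"); print(np.round(d["world_from_camera"],2))
print(ctrl.get_state())
E
```

```text
[[-1.0000e-02  9.9000e-01 -1.3000e-01  4.9728e+02]
 [-1.0000e+00 -0.0000e+00  1.0000e-02 -8.5720e+01]
 [ 1.0000e-02  1.3000e-01  9.9000e-01  9.1888e+02]
 [ 0.0000e+00  0.0000e+00  0.0000e+00  1.0000e+00]]
[[-2.0000e-01 -8.8000e-01  4.3000e-01  9.9630e+02]
 [ 9.8000e-01 -1.8000e-01  8.0000e-02 -1.5820e+01]
 [ 1.0000e-02  4.4000e-01  9.0000e-01  8.3685e+02]
 [ 0.0000e+00  0.0000e+00  0.0000e+00  1.0000e+00]]
{'t': 0.1, 'joint_pos': array([ 1.19463708e+00,  3.53570541e-01,  1.63400461e+00,  2.09397657e-05,
        1.15518990e+00, -2.39474626e-03]), 'qvel': array([-0.00091464, -0.00041312, -0.00377957, -0.00015214,  0.00040925,
       -0.00137818]), 'joint_torque': array([ 5.71946257e-04, -5.94909525e+01, -3.34932590e+01,  6.96701696e-02,
        1.84687640e-02, -8.76995364e-05]), 'eef_pos': array([228.05136795, 581.49574731, 235.96756181]), 'orientation': array([-5.83664901e-01, -3.08665391e+00,  1.80290012e-03]), 'ft_force': array([ 0.45404417,  1.25945469, -0.14904303]), 'wrist_torque': array([-0.01946014,  0.04043703,  0.00203562]), 'grip_force': 0.0, 'finger_gap': 91.64802138344666}
```

View pics/top0.png

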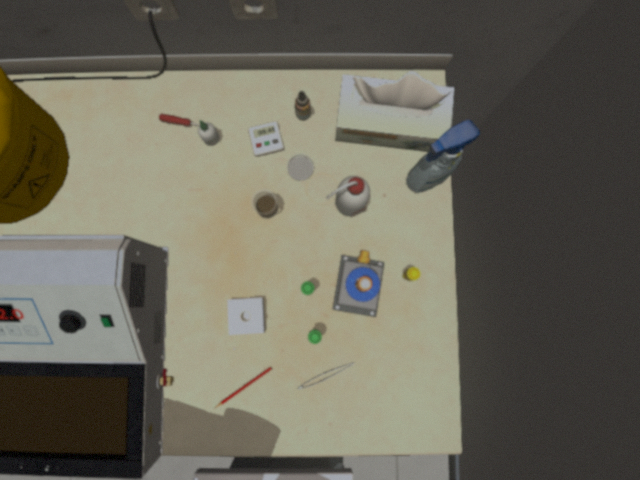

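View pics/side0.png

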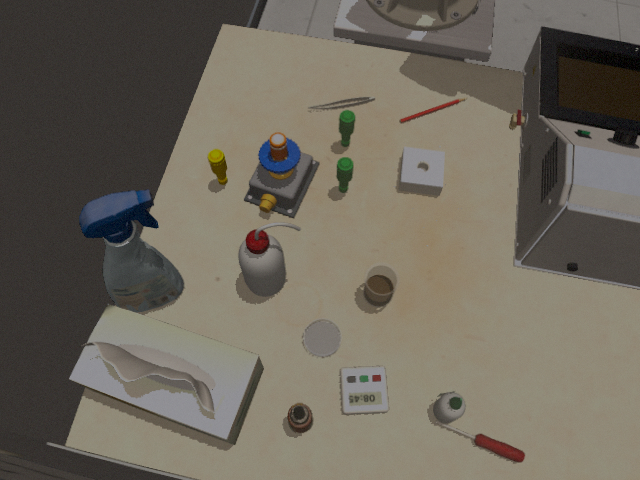

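The top view shows the outlet at about (360,285), the stand at (246,315) and the orange cartridge at (364,284). The side view shows the cartridge at (279,145) and the stand at (423,170). Green look-alikes stand left of the outlet and a yellow one right of it. I'll enlarge these areas.

```bash
python3 - <<'E'
from h import *
def crop(f,x,y,w,h,s):
    return cv2.resize(cv2.imread(f)[y:y+h,x:x+w],None,fx=s,fy=s,interpolation=cv2.INTER_CUBIC)
A=crop("pics/top0.png",325,240,66,80,6)[:, :396]   # 396x480
B=crop("pics/side0.png",240,125,80,90,5) #400x450
C=crop("pics/top0.png",220,290,50,50,6)
m=np.zeros((600,800,3),np.uint8); m[:480,:396]=A; m[:450,400:]=B
cv2.imwrite("pics/m1.png",m)
m=np.zeros((400,800,3),np.uint8); m[:400,:400]=crop("pics/top0.png",220,290,50,50,8); m[:,400:]=crop("pics/side0.png",395,140,50,50,8)
cv2.imwrite("pics/m2.png",m)
E
```

```text
(no output)
```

View pics/m1.png

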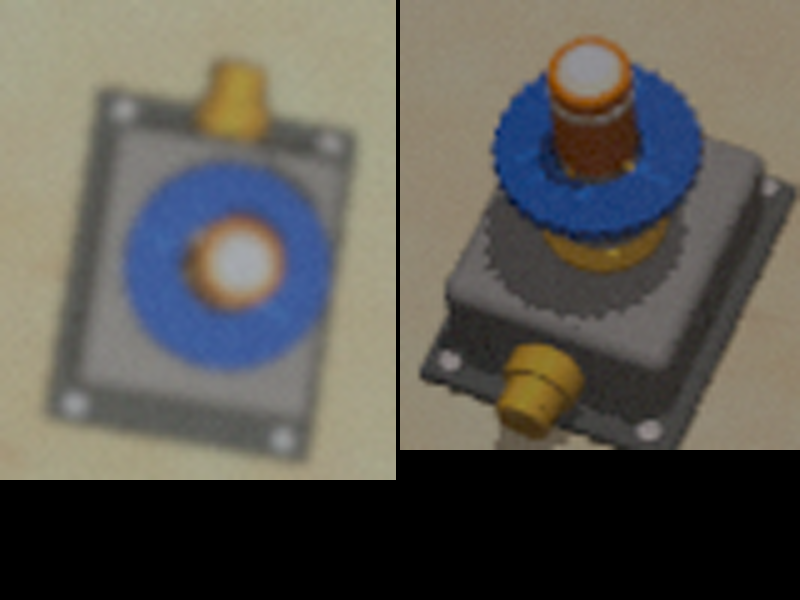

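View pics/m2.png

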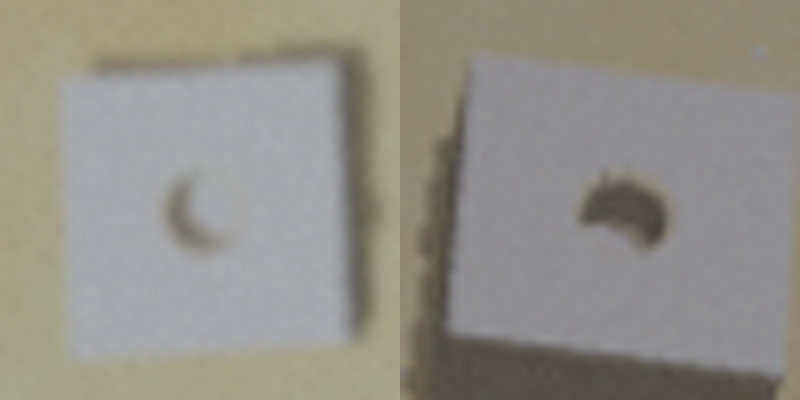

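Top crop: flange centre at pixel (362.6,283.9), cap at (364.6,283.3), stand hole at about (245.4,315.7). Side crop: cap at (277.8,138.8), flange at (279.2,154), stand hole at (422.6,166.1).

```bash
python3 - <<'E'
from h import *
for nm,t,s,z in(("flange",(362.6,283.9),(279.2,154),83),("cap",(364.6,283.3),(277.8,138.8),130),("hole",(245.4,315.7),(422.6,166.1),30),
 ("green1",(307,287),(345,161),85),("green2",(314,337),(347,116),85),("bottle",(352,195),(258,240),170)):
    a,b=atz("top",*t,z),atz("side",*s,z)
    o1,r1=ray("top",*t);o2,r2=ray("side",*s)
    k=np.linalg.lstsq(np.c_[r1,-r2],o2-o1,rcond=None)[0]
    print(nm,a.round(1),b.round(1),"tri",(o1+r1*k[0]).round(1),(o2+r2*k[1]).round(1))
# foot corners at z~8 from top screws
P=[atz("top",325+u/6-.4,240+v/6-.4,8) for u,v in((123,110),(330,143),(283,440),(74,404))]
print(np.round(P,1)); 
from scipy.spatial.transform import Rotation as R
print(R.from_rotvec(ctrl.get_state()["orientation"]).as_matrix().round(3))
E
```

```text
flange [ 523.7 -175.4   83. ] [ 522.9 -174.7   83. ] tri [ 523.7 -175.3   84.1] [ 523.5 -174.4   84. ]
cap [ 523.2 -173.9  130. ] [ 526.4 -173.1  130. ] tri [ 523.4 -174.5  125.4] [ 523.4 -174.2  125.4]
hole [463.2  53.8  30. ] [463.7  54.3  30. ] tri [463.1  53.9  29.1] [463.1  54.4  29.2]
green1 [518.4 -70.2  85. ] [515.8 -70.8  85. ] tri [518.3 -70.3  88.8] [518.3 -70.5  88.8]
green2 [425.6 -83.   85. ] [429.6 -83.3  85. ] tri [425.1 -83.   79.1] [425.2 -83.8  79.1]
bottle [ 675.1 -150.4  170. ] [ 711.2 -152.5  170. ] tri [ 687.7 -155.   117.2] [ 689.1 -163.1  118.3]
[[ 580.  -148.     8. ]
 [ 568.2 -219.5    8. ]
 [ 466.7 -201.2    8. ]
 [ 479.3 -130.     8. ]]
[[-0.931  0.365 -0.   ]
 [ 0.365  0.931 -0.001]
 [ 0.    -0.001 -1.   ]]
```

```bash
python3 - <<'E'
from h import *
for nm,t,s in(("button",(107,321),(583,133)),("knob",(72,322),(627,137)),("c1",(125,237),(568,207)),("c2",(167,247),(515,263)),("winfar",(142,365),(567,58)),("nearcorner",(142,474),(541,30))):
    o1,r1=ray("top",*t);o2,r2=ray("side",*s)
    k=np.linalg.lstsq(np.c_[r1,-r2],o2-o1,rcond=None)[0]
    print(nm,"tri",(o1+r1*k[0]).round(1),(o2+r2*k[1]).round(1))
print(atz("top",40,70,0),atz("top",70,150,0),atz("top",70,150,400),atz("top",0,240,200))
im=cv2.imread("pics/top0.png")
E
```

```text
button tri [460.  261.1 183.3] [460.  262.2 183.9]
knob tri [458.3 318.5 188.2] [458.1 323.9 191.2]
c1 tri [598.7 230.1 200.1] [598.5 233.3 201.5]
c2 tri [603.2 220.8  17.4] [603.1 221.3  17.6]
winfar tri [398.1 174.8 246.1] [398.3 210.2 259.8]
nearcorner tri [188.6 221.6 111.7] [188.5 222.1 111.8]
[1014.16535541  542.87914651    0.        ] [821.13946304 453.68106357   0.        ] [680.15927503 218.87337944 400.        ] [594.54932954 447.58219455 200.        ]
```

Call:
{"name": "apply_moves", "arguments": {"moves": [[0,0,-0.035,0,0,0,1],[0,0,-0.035,0,0,0,1],[0,0,-0.03,0,0,0,1],[-0.0324,-0.0351,0,0,0,0,1],[-0.0324,-0.0351,0,0,0,0,1],[-0.0324,-0.0351,0,0,0,0,1],[-0.0324,-0.0351,0,0,0,0,1],[-0.0324,-0.0351,0,0,0,0,1],[-0.0324,-0.0351,0,0,0,0,1],[-0.0324,-0.0351,0,0,0,0,1],[-0.0324,-0.0351,0,0,0,0,1],[-0.0324,-0.0351,0,0,0,0,1],[-0.0324,-0.0351,0,0,0,0,1],[-0.0324,-0.0351,0,0,0,0,1],[-0.0324,-0.0351,0,0,0,0,0.8],[-0.0324,-0.0351,0,0,0,0,0.6],[-0.0324,-0.0351,0,0,0,0,0.4],[-0.0324,-0.0351,0,0,0,0,0.39],[-0.0324,-0.0351,0,0,0,0,0.39],[-0.0324,-0.0351,0,0,0,0,0.39]], "force": 20}}

```text
t: 2.6
eef_pos: [523.3, -176.3, 336.3]
orientation: [-0.584, -3.086, -0.0]
ft_force: [0.1, 0.3, 0.2]
finger_gap: 36.4
grip_force: 0.0
```

Call:
{"name": "apply_moves", "arguments": {"moves": [[0,0,0.03,0,0,-0.7,0.39],[0,0,0.03,0,0,-0.7,0.39],[0,0,0.03,0,0,-0.74,0.39],[0,0,0.03,0,0,0,0.39],[0,0,0,0,0,0,0.39]]}}

```text
t: 3.22
eef_pos: [521.5, -174.2, 214.5]
orientation: [-0.001, -3.137, -0.002]
ft_force: [0.1, -0.1, 0.8]
finger_gap: 35.8
grip_force: 0.0
```

```bash
python3 - <<'E'
from h import *
from scipy.spatial.transform import Rotation as R
s=ctrl.get_state(); print(s["eef_pos"],s["ft_force"],s["finger_gap"],s["joint_pos"]);print(R.from_rotvec(s["orientation"]).as_matrix().round(4))
d=get("top","pics/t1.png");e=get("side","pics/s1.png")
m=np.zeros((600,800,3),np.uint8)
m[:,:400]=cv2.resize(d["pixels"][230:350,325:405,::-1],(400,600),interpolation=2)
m[:,400:]=cv2.resize(e["pixels"][100:220,240:320,::-1],(400,600),interpolation=2)
cv2.imwrite("pics/m3.png",m)
E
```

```text
[ 521.47273199 -174.24344532  214.45345804] [ 0.12753534 -0.12429741  0.81882636] 35.77258764395124 [-3.25202408e-01  2.62578591e-01  1.81429780e+00  6.20514847e-07
  1.06955814e+00 -1.89550136e+00]
[[-1.0e+00  5.0e-04 -4.6e-03]
 [ 5.0e-04  1.0e+00  1.5e-03]
 [ 4.6e-03  1.5e-03 -1.0e+00]]
```

View pics/m3.png

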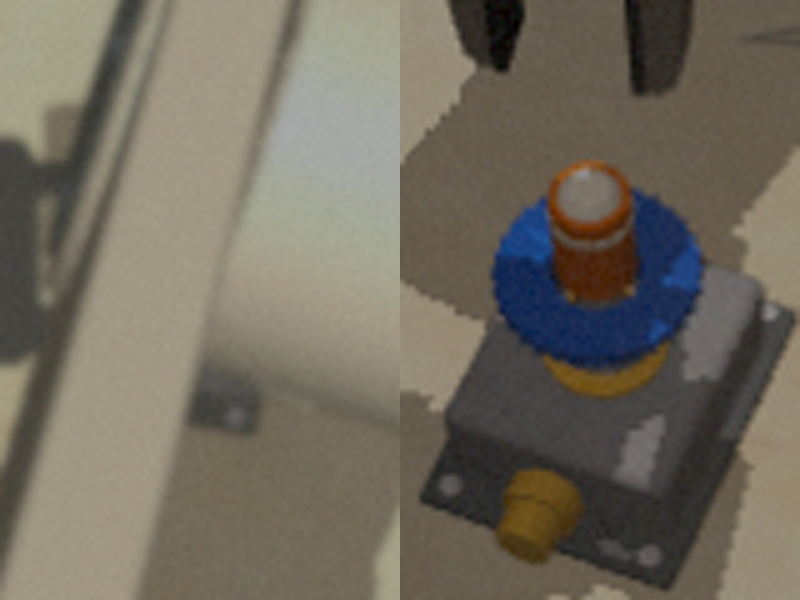

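The side view shows the fingers above and straddling the barrel, which is clear of them. Next I descend to just above the flange.

Call:
{"name": "apply_moves", "arguments": {"moves": [[-0.002,-0.0003,0.02,0.009,-0.026,0,0.4],[0,0,0.02,0,0,0,0.4],[0,0,0.02,0,0,0,0.4],[0,0,0.02,0,0,0,0.4],[0,0,0.012,0,0,0,0.4],[0,0,0.003,0,0,0,0.4],[0,0,0,0,0,0,0.4],[0,0,0,0,0,0,0.4]]}}

```text
t: 4.32
eef_pos: [525.9, -175.4, 122.4]
orientation: [0.0, 3.136, -0.003]
ft_force: [-0.6, -0.3, 1.0]
finger_gap: 36.8
grip_force: 0.0
```

```bash
python3 - <<'E'
from h import *
s=ctrl.get_state(); print(s["eef_pos"],s["ft_force"],s["finger_gap"],s["orientation"])
e=get("side","pics/s2.png")
cv2.imwrite("pics/m4.png",cv2.resize(e["pixels"][90:210,220:340,::-1],(600,600),interpolation=2))
E
```

```text
[ 525.93846156 -175.36642488  122.35190767] [-0.61305563 -0.26122808  0.95599073] 36.77359629367635 [ 4.22998725e-04  3.13592045e+00 -3.09936019e-03]
```

View pics/m4.png

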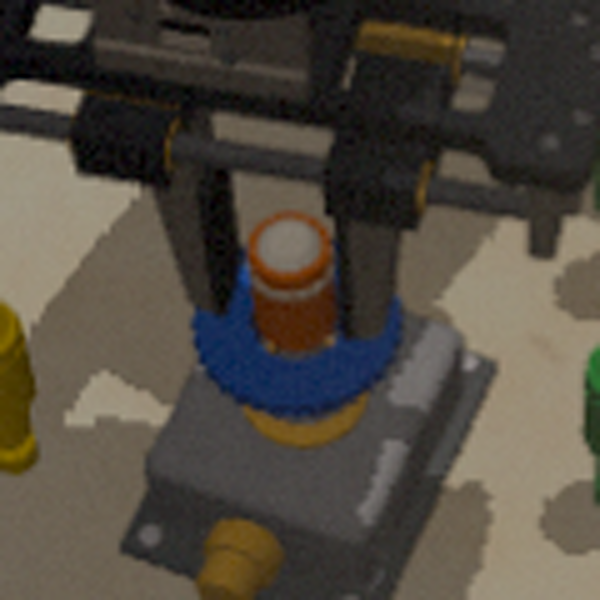

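The fingers straddle the barrel with both tips above the flange and gaps on both sides. I'll trim sideways and feel my way down.

Call:
{"name": "apply_moves", "arguments": {"moves": [[0.0023,0.0007,0.004,0,0,0,0.4],[0,0,0.004,0,0,0,0.4],[0,0,0.002,0,0,0,0.4],[0,0,0,0,0,0,0.4]]}}

```text
t: 4.88
eef_pos: [523.0, -174.5, 111.3]
orientation: [0.001, 3.138, -0.002]
ft_force: [-0.5, 0.2, 0.5]
finger_gap: 36.4
grip_force: 0.0
```

Call:
{"name": "apply_moves", "arguments": {"moves": [[0,0,0.001,0,0,0,0.4],[0,0,0.001,0,0,0,0.4]]}}

```text
t: 5.12
eef_pos: [523.3, -174.5, 109.6]
orientation: [0.0, 3.137, -0.003]
ft_force: [-0.1, -0.4, 1.0]
finger_gap: 36.7
grip_force: 0.0
```

Call:
{"name": "apply_moves", "arguments": {"moves": [[0,0,0.001,0,0,0,0.4],[0,0,0.001,0,0,0,0.4]]}}

```text
t: 5.38
eef_pos: [523.3, -174.5, 107.8]
orientation: [0.0, 3.137, -0.002]
ft_force: [-0.8, 1.3, 3.9]
finger_gap: 36.7
grip_force: 2.2
```

Call:
{"name": "apply_moves", "arguments": {"moves": [[0,0,0.001,0,0,0,0.4],[0,0,0.001,0,0,0,0.4]]}}

```text
t: 5.62
eef_pos: [523.3, -174.5, 105.7]
orientation: [0.0, 3.137, -0.003]
ft_force: [-1.4, 0.9, 5.5]
finger_gap: 36.9
grip_force: 2.7
```

Call:
{"name": "apply_moves", "arguments": {"moves": [[0,0,0.002,0,0,0,0.4],[0,0,0.002,0,0,0,0.4],[0,0,0.002,0,0,0,0.4],[0,0,0,0,0,0,0.4]]}}

```text
t: 6.12
eef_pos: [523.4, -174.6, 99.9]
orientation: [0.001, 3.137, -0.003]
ft_force: [-1.9, 1.4, 8.5]
finger_gap: 36.7
grip_force: 4.1
```

Call:
{"name": "apply_moves", "arguments": {"moves": [[0,0,0.001,0,0,0,0.4],[0,0,0,0,0,0,0.4]]}}

```text
t: 6.38
eef_pos: [523.4, -174.5, 99.0]
orientation: [0.0, 3.137, -0.003]
ft_force: [-2.8, 1.0, 8.2]
finger_gap: 36.6
grip_force: 4.3
```

Call:
{"name": "apply_moves", "arguments": {"moves": [[0,0,0.0005,0,0,0,0.4],[0,0,0,0,0,0,0.4]]}}

```text
t: 6.62
eef_pos: [523.4, -174.5, 98.6]
orientation: [0.0, 3.137, -0.003]
ft_force: [-2.4, 1.6, 9.2]
finger_gap: 36.7
grip_force: 4.6
```

Call:
{"name": "apply_moves", "arguments": {"moves": [[0,0,0.0006,0,0,0,0.4],[0,0,0,0,0,0,0.4]]}}

```text
t: 6.88
eef_pos: [523.5, -174.5, 98.3]
orientation: [0.001, 3.136, -0.003]
ft_force: [-3.3, 1.6, 12.6]
finger_gap: 36.2
grip_force: 6.6
```

Call:
{"name": "apply_moves", "arguments": {"moves": [[0,0,0.0003,0,0,0,0.4],[0,0,0,0,0,0,0.4]]}}

```text
t: 7.12
eef_pos: [523.6, -174.6, 98.2]
orientation: [0.001, 3.136, -0.003]
ft_force: [-3.8, 1.3, 14.8]
finger_gap: 36.5
grip_force: 7.5
```

The sleeve is on its stop, because the force now rises steeply. I'll pinch while holding it there.

Call:
{"name": "apply_moves", "arguments": {"moves": [[0,0,0,0,0,0,0.34],[0,0,0,0,0,0,0.3],[0,0,0,0,0,0,0.26],[0,0,0,0,0,0,0.22],[0,0,0,0,0,0,0.2]], "force": 25}}

```text
t: 7.75
eef_pos: [523.9, -173.5, 98.2]
orientation: [0.002, 3.136, 0.0]
ft_force: [-1.4, 8.3, 14.3]
finger_gap: 25.9
grip_force: 27.3
```

Call:
{"name": "apply_moves", "arguments": {"moves": [[0,0.0007,0,0,0,0,0.2],[0,0.0004,0,0,0,0,0.2],[0,0,0,0,0,0,0.2]]}}

```text
t: 8.12
eef_pos: [523.9, -173.2, 98.2]
orientation: [0.001, 3.136, -0.002]
ft_force: [-2.7, 3.2, 14.8]
finger_gap: 26.0
grip_force: 27.9
```

Call:
{"name": "apply_moves", "arguments": {"moves": [[0,0.0003,-0.0008,0,0,0,0.2],[0,0,-0.0008,0,0,0,0.2],[0,0,0,0,0,0,0.2]]}}

```text
t: 8.5
eef_pos: [523.8, -173.2, 99.1]
orientation: [0.001, 3.136, -0.003]
ft_force: [-0.5, 1.0, 6.6]
finger_gap: 26.1
grip_force: 26.1
```

Call:
{"name": "apply_moves", "arguments": {"moves": [[0,0,-0.001,0,0,0,0.2],[0,0,-0.001,0,0,0,0.2],[0,0,0,0,0,0,0.2]]}}

```text
t: 8.88
eef_pos: [523.5, -173.4, 100.8]
orientation: [0.0, 3.137, -0.003]
ft_force: [1.1, -1.6, 2.7]
finger_gap: 25.6
grip_force: 26.0
```

Call:
{"name": "apply_moves", "arguments": {"moves": [[0,0,-0.002,0,0,0,0.2],[0,0,-0.002,0,0,0,0.2],[0,0,0,0,0,0,0.2]]}}

```text
t: 9.25
eef_pos: [522.8, -173.8, 104.0]
orientation: [-0.0, 3.138, -0.004]
ft_force: [2.8, -5.4, -6.5]
finger_gap: 25.9
grip_force: 25.0
```

Call:
{"name": "apply_moves", "arguments": {"moves": [[-0.0005,-0.0006,0,0,0,0,0.2],[0,0,0,0,0,0,0.2]]}}

```text
t: 9.5
eef_pos: [523.0, -173.9, 104.1]
orientation: [0.0, 3.139, -0.003]
ft_force: [1.6, -5.9, -8.2]
finger_gap: 26.1
grip_force: 25.0
```

```bash
python3 - <<'E'
from h import *
from scipy.spatial.transform import Rotation as R
s=ctrl.get_state(); print(s["eef_pos"],s["ft_force"],s["wrist_torque"],s["finger_gap"]);print(R.from_rotvec(s["orientation"]).as_matrix().round(4))
e=get("side","pics/s3.png")
cv2.imwrite("pics/m5.png",np.hstack([cv2.resize(cv2.imread("pics/s2.png")[125:185,250:310],(400,400),interpolation=2),cv2.resize(e["pixels"][125:185,250:310,::-1],(400,400),interpolation=2)]))
E
```

```text
[ 523.03063621 -173.88770354  104.05003729] [ 1.56534093 -5.92615764 -8.2041056 ] [-0.95529374 -0.26828917 -0.04682768] 26.057514698219006
[[-1.0e+00  1.0e-04  3.1e-03]
 [ 1.0e-04  1.0e+00 -1.7e-03]
 [-3.1e-03 -1.7e-03 -1.0e+00]]
```

View pics/m5.png

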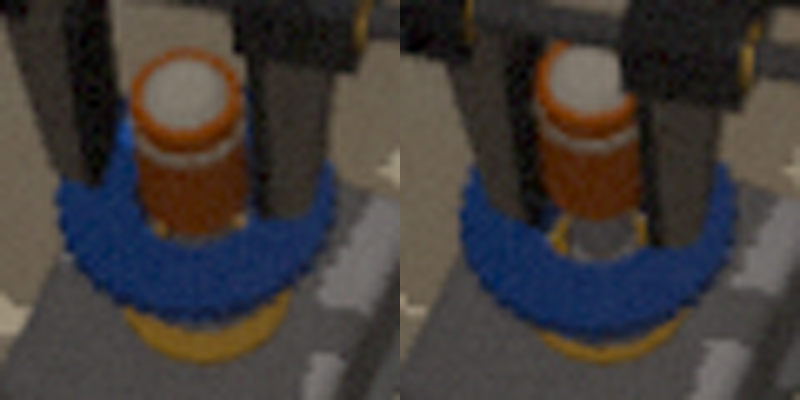

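The right half shows the barrel risen about 6 mm with the steel nipple exposed and the flange held down, so the pawls are open. I'll draw on and trim sideways.

Call:
{"name": "apply_moves", "arguments": {"moves": [[-0.0003,-0.0006,0,0,0,0,0.2],[0,0,-0.001,0,0,0,0.2],[0,0,-0.001,0,0,0,0.2],[0,0,0,0,0,0,0.2]]}}

```text
t: 10.05
eef_pos: [523.6, -174.2, 106.7]
orientation: [0.0, 3.138, -0.002]
ft_force: [-1.1, -3.0, -9.8]
finger_gap: 25.5
grip_force: 25.0
```

Call:
{"name": "apply_moves", "arguments": {"moves": [[0,-0.0003,-0.001,0,0,0,0.2],[0,0,-0.0015,0,0,0,0.2],[0,0,-0.0015,0,0,0,0.2],[0,0,0,0,0,0,0.2]]}}

```text
t: 10.55
eef_pos: [523.9, -174.5, 111.1]
orientation: [0.0, 3.137, -0.002]
ft_force: [-2.6, -1.8, -6.8]
finger_gap: 25.6
grip_force: 25.0
```

Call:
{"name": "apply_moves", "arguments": {"moves": [[0.0004,-0.0002,-0.0015,0,0,0,0.2],[0,0,-0.0015,0,0,0,0.2],[0,0,-0.0015,0,0,0,0.2],[0,0,0,0,0,0,0.2]]}}

```text
t: 11.05
eef_pos: [524.6, -175.1, 116.6]
orientation: [0.001, 3.135, -0.003]
ft_force: [-2.2, 0.5, 6.6]
finger_gap: 25.5
grip_force: 25.0
```

Call:
{"name": "apply_moves", "arguments": {"moves": [[0,0,-0.002,0,0,0,0.2],[0,0,-0.002,0,0,0,0.2],[0,0,-0.002,0,0,0,0.2],[0,0,-0.002,0,0,0,0.2],[0,0,0,0,0,0,0.2]]}}

```text
t: 11.68
eef_pos: [523.6, -174.8, 123.4]
orientation: [0.0, 3.137, -0.003]
ft_force: [0.1, 0.7, -0.7]
finger_gap: 25.2
grip_force: 25.0
```

Call:
{"name": "apply_moves", "arguments": {"moves": [[0,0,-0.01,0,0,0,0.2],[0,0,-0.02,0,0,0,0.2],[0,0,-0.025,0,0,0,0.2],[0,0,-0.015,0,0,0,0.2],[0.005,0.0189,0,0,0,0,0.2],[0.009,0.034,0,0,0,0,0.2],[0.009,0.034,0,0,0,0,0.2],[0.009,0.034,0,0,0,0,0.2],[0.009,0.034,0,0,0,0,0.2],[0.009,0.034,0,0,0,0,0.2],[0.0075,0.028,0,0,0,0,0.2],[0.003,0.012,0,0,0,0,0.2],[0,0,0.03,0,0,0,0.2],[0,0,0.03,0,0,0,0.2],[0,0,0.02,0,0,0,0.2],[0,0,0.01,0,0,0,0.2],[0,0,0,0,0,0,0.2],[0,0,0,0,0,0,0.2]]}}

```text
t: 13.92
eef_pos: [463.7, 54.1, 103.2]
orientation: [0.001, 3.136, -0.002]
ft_force: [-0.1, -0.3, -1.2]
finger_gap: 25.6
grip_force: 25.0
```

```bash
python3 - <<'E'
from h import *
from scipy.spatial.transform import Rotation as R
s=ctrl.get_state(); print(s["eef_pos"],s["ft_force"],s["finger_gap"]);print(R.from_rotvec(s["orientation"]).as_matrix().round(4))
e=get("side","pics/s4.png"); t=get("top","pics/t4.png")
p=s["eef_pos"]
print("pred tip",proj("side",[p[0],p[1],p[2]-53.2]),"barrel bottom",proj("side",[p[0],p[1],p[2]-11.2]),"hole",proj("side",[463.4,54.1,30]))
m=np.hstack([cv2.resize(e["pixels"][110:210,375:475,::-1],(500,500),interpolation=2),cv2.resize(e["pixels"][60:240,260:320,::-1],(200,500))])
m[:, 500:]=cv2.resize(e["pixels"][110:215,258:300,::-1],(200,500))
cv2.imwrite("pics/m6.png",m)
E
```

```text
[463.66302284  54.09906402 103.2458428 ] [-0.0565314  -0.306429   -1.15573399] 25.62287570873697
[[-1.0e+00  4.0e-04  5.5e-03]
 [ 4.0e-04  1.0e+00 -1.5e-03]
 [-5.5e-03 -1.5e-03 -1.0e+00]]
pred tip [424.49132065 159.580629  ] barrel bottom [428.92598541 145.12580536] hole [422.51060233 165.95641827]
```

View pics/m6.png

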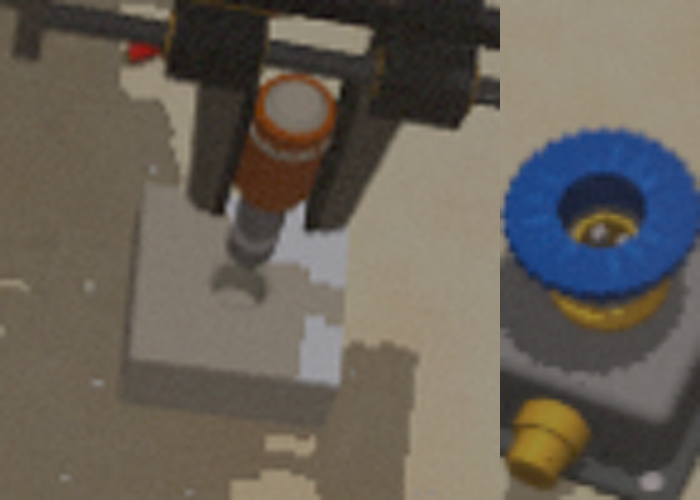

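Side crop: the cartridge tip is at about (424,160), which matches the prediction. The hole is at (422.5,166–167). The sleeve has sprung back up and the socket is empty. Next I descend, guarded.

Call:
{"name": "apply_moves", "arguments": {"moves": [[0,0,0.007,0,0.02,0,0.2],[0,0,0.005,0,0,0,0.2],[0,0,0.004,0,0,0,0.2],[0,0,0,0,0,0,0.2]]}}

```text
t: 14.52
eef_pos: [462.9, 54.0, 86.2]
orientation: [0.0, 3.141, -0.003]
ft_force: [-1.0, 1.1, -1.1]
finger_gap: 25.4
grip_force: 25.0
```

Call:
{"name": "apply_moves", "arguments": {"moves": [[0,0,0.0015,0,0,0,0.2],[0,0,0.0015,0,0,0,0.2],[0,0,0.001,0,0,0,0.2]]}}

```text
t: 14.9
eef_pos: [463.3, 54.1, 82.6]
orientation: [0.0, 3.14, -0.002]
ft_force: [0.0, -1.0, -1.8]
finger_gap: 25.6
grip_force: 25.0
```

Call:
{"name": "apply_moves", "arguments": {"moves": [[0,0,0.001,0,0,0,0.2],[0,0,0.001,0,0,0,0.2]]}}

```text
t: 15.15
eef_pos: [463.2, 54.1, 80.6]
orientation: [0.0, 3.141, -0.002]
ft_force: [-0.3, 0.0, -1.2]
finger_gap: 25.6
grip_force: 25.0
```

Call:
{"name": "apply_moves", "arguments": {"moves": [[0,0,0.001,0,0,0,0.2],[0,0,0.001,0,0,0,0.2]]}}

```text
t: 15.4
eef_pos: [463.2, 54.0, 78.6]
orientation: [0.0, 3.141, -0.003]
ft_force: [0.2, -0.8, -1.6]
finger_gap: 25.7
grip_force: 25.0
```

Call:
{"name": "apply_moves", "arguments": {"moves": [[0,0,0.0015,0,0,0,0.2],[0,0,0.0015,0,0,0,0.2]]}}

```text
t: 15.65
eef_pos: [463.3, 54.1, 75.5]
orientation: [0.0, 3.141, -0.002]
ft_force: [0.3, -0.0, -1.5]
finger_gap: 25.6
grip_force: 25.0
```

Call:
{"name": "apply_moves", "arguments": {"moves": [[0,0,0.0015,0,0,0,0.2],[0,0,0.0015,0,0,0,0.2]]}}

```text
t: 15.9
eef_pos: [463.3, 54.0, 72.5]
orientation: [0.0, 3.141, -0.002]
ft_force: [1.1, 1.0, -1.2]
finger_gap: 25.6
grip_force: 25.0
```

Call:
{"name": "apply_moves", "arguments": {"moves": [[0,0,0.0015,0,0,0,0.2],[0,0,0.0015,0,0,0,0.2]]}}

```text
t: 16.15
eef_pos: [463.2, 54.0, 69.5]
orientation: [0.001, 3.141, -0.002]
ft_force: [-0.5, -0.1, -1.4]
finger_gap: 25.8
grip_force: 25.0
```

Call:
{"name": "apply_moves", "arguments": {"moves": [[0,0,0.001,0,0,0,0.2],[0,0,0.001,0,0,0,0.2]]}}

```text
t: 16.4
eef_pos: [463.2, 54.0, 67.6]
orientation: [0.0, 3.141, -0.002]
ft_force: [-0.1, -0.1, -0.0]
finger_gap: 25.6
grip_force: 25.0
```

Call:
{"name": "apply_moves", "arguments": {"moves": [[0,0,0.001,0,0,0,0.2],[0,0,0,0,0,0,0.2]]}}

```text
t: 16.65
eef_pos: [463.2, 54.0, 66.6]
orientation: [0.001, 3.141, -0.002]
ft_force: [0.7, 0.1, 0.5]
finger_gap: 25.6
grip_force: 25.0
```

Call:
{"name": "apply_moves", "arguments": {"moves": [[0,0,0.0005,0,0,0,0.2],[0,0,0,0,0,0,0.2]]}}

```text
t: 16.9
eef_pos: [463.3, 54.0, 66.1]
orientation: [0.0, 3.141, -0.002]
ft_force: [0.6, -0.5, -2.0]
finger_gap: 25.6
grip_force: 25.0
```

Call:
{"name": "apply_moves", "arguments": {"moves": [[0,0,0.0005,0,0,0,0.2],[0,0,0,0,0,0,0.2]]}}

```text
t: 17.15
eef_pos: [463.2, 54.0, 65.6]
orientation: [0.0, 3.141, -0.003]
ft_force: [-0.5, 0.0, -1.0]
finger_gap: 25.3
grip_force: 25.0
```

Call:
{"name": "apply_moves", "arguments": {"moves": [[0,0,0.0005,0,0,0,0.2],[0,0,0,0,0,0,0.2]]}}

```text
t: 17.4
eef_pos: [463.4, 54.0, 65.4]
orientation: [0.0, 3.14, -0.002]
ft_force: [-1.2, 0.3, 3.5]
finger_gap: 25.6
grip_force: 25.0
```

Call:
{"name": "apply_moves", "arguments": {"moves": [[0,0,0.0005,0,0,0,0.2],[0,0,0,0,0,0,0.2]]}}

```text
t: 17.65
eef_pos: [463.6, 54.0, 65.3]
orientation: [0.0, 3.14, -0.003]
ft_force: [-2.1, -0.8, 10.6]
finger_gap: 25.6
grip_force: 25.0
```

Call:
{"name": "apply_moves", "arguments": {"moves": [[0,0,0.0005,0,0,0,0.2],[0,0,0,0,0,0,0.2]]}}

```text
t: 17.9
eef_pos: [463.7, 53.9, 65.1]
orientation: [0.0, 3.14, -0.003]
ft_force: [-3.3, -1.8, 17.1]
finger_gap: 25.8
grip_force: 25.0
```

It is on the floor of the hole, at TCP z 65.2 as predicted. I'll ease off, open and withdraw straight up.

Call:
{"name": "apply_moves", "arguments": {"moves": [[0,0,-0.0008,0,0,0,0.2],[0,0,-0.0004,0,0,0,0.2],[0,0,0,0,0,0,0.3],[0,0,0,0,0,0,0.38],[0,0,0,0,0,0,0.5],[0,0,0,0,0,0,0.6],[0,0,0,0,0,0,0.6],[0,0,-0.01,0,0,0,0.6],[0,0,-0.02,0,0,0,0.6],[0,0,-0.03,0,0,0,0.6],[0,0,-0.03,0,0,0,0.6],[0,0,-0.03,0,0,0,0.6],[0,0,-0.02,0,0,0,0.6],[0,0,0,0,0,0,0.6]]}}

```text
t: 19.65
eef_pos: [464.1, 54.4, 207.2]
orientation: [0.0, 3.137, -0.002]
ft_force: [0.2, -0.6, -0.2]
finger_gap: 54.8
grip_force: 0.0
```

```bash
python3 - <<'E'
from h import *
s=ctrl.get_state(); print(s["eef_pos"],s["ft_force"],s["finger_gap"])
e=get("side","pics/s5.png")
print("pred cap",proj("side",[463.4,54,97]),"hole",proj("side",[463.4,54,30]))
cv2.imwrite("pics/m7.png",cv2.resize(e["pixels"][90:390,160:480,::-1],(640,600),interpolation=2))
E
```

```text
[464.0969469   54.37052024 207.16277051] [ 0.21148553 -0.58431827 -0.17823268] 54.82806051622368
pred cap [429.4285465  143.19568643] hole [422.45155561 165.94582485]
```

View pics/m7.png

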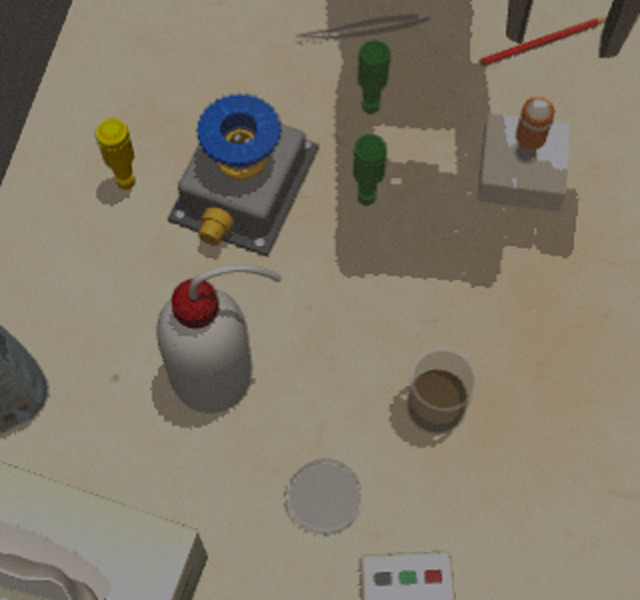

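The cartridge stands upright in the stand: its cap is at about (429,144), and the prediction for fully home is (429.4,143.2). The sleeve is up and the bystanders are where they were.

```bash
python3 -c "
from cell import ctrl
print(ctrl.finish_job())"
```

```text
the job is handed in; nothing more can be done
None
```

The orange cartridge is out of the coupling and standing upright, fully home, in the parking stand; the sleeve is back up, the bystanders look unmoved in the last picture, and the job was handed in at about 20 s.

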